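# Open the sloping spice box and park its lid

## Robot

A 7-joint arm with a two-finger parallel gripper is mounted at the origin on the work surface. World frame = base frame: x ahead of the robot, y to its left, z up, the work surface at z = 0. Lengths are in m, angles in rad, forces in N, time in s.
With the tool pointing down it reaches from about 0.35 to 0.9 m from the base axis. Payload 19.9 kg.
Tool frame: the origin (TCP) lies midway between the tips of the shut fingers; the grasp point (between the pads) lies 19 mm behind it; z points along the fingers, y is the line along which they close (so a half turn about z gives the same grasp; the last joint's range is limited). The gripper opens to 85 mm and grips with 20 to 120 N. Pads are 22 mm wide; open, the fingers measure 114 mm over their backs; the gripper's body (76 mm by 85 mm) begins 54 mm behind the grasp point. The pads swing forward as they close: fully open they stand 13 mm farther back than shut.
Start: joints at [-1.304, 0.417, -0.01, 1.614, 0.005, 1.111, -0.053], TCP at [0.189, 0.596, 0.231] pointing down, gripper open.
Joint ranges: [-2.81, 2.81], [-0.39, 2.02], [-1.27, 1.25], [0.06, 2.57], [-1.19, 4.33], [0.19, 2], [-2.82, 2.82]. Speed limits (rad/s): [1.89, 1.89, 2.39, 2.39, 3.01, 3.01, 3.01].

## Interface

Orientations are given as [roll, pitch, yaw] about the fixed x, y, z axes, in that order (R = Rz(yaw) Ry(pitch) Rx(roll)).
In Python, from bench import r gives the robot as it stands.
- The arm moves only by the tool arm_command, never from a script. Its argument "steps" is a list of rows, each an object with "angular": the turn, a rotation vector about the tool's x, y, z in degrees, a list of three; "dp": the shift along the tool's x, y, z in cm, a list of three; "hand": the closure in counts, from 0 (fully open) to 255 (shut). In form: [{"angular": [wx, wy, wz], "dp": [dx, dy, dz], "hand": hand}, ...]. A call has 1 to 8 rows; each row shifts and turns the commanded pose from where the row before left it, along the tool's axes as they then stand; what a row does not reach is not made up. A row lasts 1/12 s, in which the tool goes at most 41.7 mm and 7.16 degrees, less where a joint would pass 70% of its speed; a pose out of reach is approached as far as the arm can. A call with a gripper value outside its range is refused whole. The fingers move at their own pace and stop on an object; "squeeze" is the grip in N (left out, the last holds). Time passes only in rows, so rows that do not move let the fingers close. It gives the time, the measured TCP pose, the force, the opening and the grip force at its end, in the units of the state.
- r.observe(): the state, without advancing time (a new reading comes with each control period).
- r.grab_frame(name): name is "scene" or "top"; returns a dict with "color" (420x560x3 uint8, red, green, blue), "range_z" (420x560 float32, m along the optical axis (not along the pixel's ray), 0 where there is no reading), "fx", "fy", "cx", "cy" (pixels), "world_from_camera" (4x4, takes a point from camera to world coordinates). Camera axes: x right, y down, z forward; pixel columns grow to the right and rows downward; lengths in m; the calibration is good to about 2 mm. A picture is of the moment at which its call begins.
- r.close_job(): hands the job in; it is judged then, once.
The state is a dict: "time_s": time; "joint_pos": joint angles; "joint_vel": joint speeds; "tau": joint torques, N m; "eef_pos": TCP position; "ee_rot": TCP orientation; "wrist_force": force on the tool from outside, world axes, zero at the start; "wrist_torque": the same for the moment, N m; "finger_gap": finger opening in m; "grasp_force": force on a finger pad.
Only numpy, scipy, OpenCV 4.12 (cv2) and the standard library are available. Lean on these libraries where they do the work, as an engineer would, in place of code of your own. Each camera call takes 0.05 s, during which the arm holds its last target. There are 200 camera calls.

## Task

Open the wooden spice box on the sloping rack: raise the handle end of its aluminium lid over the stop lip and slide the lid down the slope, clear of its grooves. Then lay the lid flat, handle up and centred, on the red pot holder ring, setting it down gently rather than dropping it, and let go. Leave the masala dabba, the plates and the tea cup where they stand.

Things in the scene. Friction and masses are not known exactly. Their poses are not given: they have to be found in the camera images.
- spice_box: dark wooden box, mm 150 long x 120 wide x 80 high, fixed on a rack that slopes it 26 degrees. Own frame, used for all box sizes here: origin at the centre of the underside, x up the slope (to the rear, away from the robot), y across, z square to the lid, leaning 26 degrees from vertical towards the robot. Side cheeks' inner faces at y = +-52, their tops at z = 80; rear wall's inner face at x = 69
- ledge (a point): midway between the two side ledges on which the lid's underside rests, box z = 60 mm, at the middle of the box's length; box axes
- lip_top (a point): middle of the top of the stop lip at the low front end of the box. The lip spans box x = -75 to -69 mm and its top is at box z = 69, 9 above the lid's underside; box axes. The lid's front end must be raised over it, 10 to 15 mm, by tipping the lid 4 to 6 degrees about its rear edge (the tool turns with it), then drawn to box -x
- groove_mouth (a point): midway between the front ends of the two strips that cover the lid's side edges (|y| over 44 mm), at their underside: box x = 5, z = 73; box axes. The strips run from here to the rear wall, 7 thick. They leave 8 mm of play above the 5 thick lid: too little to raise the whole lid evenly over the lip. Once the lid's rear edge has passed this point to the front, the lid is out of the grooves
- lid_center (a point): centre of the loose aluminium lid plate, 134 long (own x) x 100 wide (own y) x 5 thick (own z), about 0.13 to 0.27 kg; own x points from the handle end to the rear end, z out of the face with the handle. It starts shut, resting within 2 mm of the lip
- lid_handle (a point): centre of the lid's black handle, an upright bar across the lid: 10 thick (lid x), 80 wide (lid y), 36 high, standing on the lid's upper face. This point is 18 above that face, 37 from the lid's centre towards the front end. It is pinched across its 10 mm thickness, along the lid's x, with the tool square to the lid (26 degrees from vertical)
- lid_front (a point): middle of the lower edge of the lid's front (handle) end, 67 from the lid's centre; axes as the lid's
- lid_rear (a point): middle of the lower edge of the lid's rear end, 67 from the lid's centre; axes as the lid's
- pot_ring: red silicone pot holder ring lying loose on the counter, 170 outside diameter, 100 inside, 10 high; origin at the centre of its underside. It lies to the left or the right of the box, the dabba on the other side
- dabba: bystander: shut round steel masala dabba, 166 diameter, 77 high with its knob; origin at the centre of its underside
- plates: bystander: stack of steel plates, 160 diameter, 30 high, beyond the box; origin at the centre of its underside
- tea_cup: bystander: white plastic tea cup, 76 diameter, 75 high, with a handle, beyond the box; origin at the centre of its underside
Mind the look-alikes: they are no part of the job. Of the things that look like the part that bears spice_box, the largest one is meant. Leave any purple look-alike of the part that bears lid_center alone.

How it is judged:
By the outcome, as a careful person would: the job done as asked, in the order asked, and still so for the second after the job is handed in, with the robot touching nothing.
It also fails if it takes over 45 s, if anything falls off the work surface, if the arm or the gripper's body presses on something with over 40 N, if the wrist force passes 120 N, or if a joint passes its speed limit or range.

## Working session

There is one attempt and no reset: what is moved stays moved. The work goes in short steps, Python scripts to look and compute and a tool call to move; the robot and the scene stay as the last step left them, time stands still between calls to the robot, and variables do not carry over. Pictures are saved under pics/ and viewed, at most 10 in all, crops included, and the job is handed in when it is done.

Besides the shell and the picture viewer there is one more tool, called after "Call:" by a JSON object that holds its "method" and its "body", one argument or row to a line. arm_command: Moves the arm, as the interface text tells. Its arguments: {"type":"object","properties":{"steps":{"type":"array","items":{"type":"object","properties":{"angular":{"type":"array","items":{"type":"number"}},"dp":{"type":"array","items":{"type":"number"}},"hand":{"type":"number"}}}},"squeeze":{"type":"number"}},"required":["steps"]}

```bash
mkdir -p pics
python3 - <<'E'
from bench import r
import cv2,numpy as np
for n in("scene","top"):
    f=r.grab_frame(n); np.savez(f"{n}0.npz",**f)
    cv2.imwrite(f"pics/{n}0.png",f["color"][...,::-1])
    print(n,f["fx"],f["fy"],f["cx"],f["cy"]);print(f["world_from_camera"].round(3), (f["range_z"]>0).mean())
print(r.observe())
E
```

```text
scene 466.9774373962708 466.9774373962708 282.7434589901309 210.62065652277494
[[ 0.871  0.296 -0.393  1.093]
 [ 0.491 -0.554  0.672 -0.838]
 [-0.019 -0.778 -0.628  0.996]
 [ 0.     0.     0.     1.   ]] 0.9961862244897959
top 388.7215804515216 388.7215804515216 288.548824338347 213.66424088434698
[[ 0.01  -0.981  0.195  0.357]
 [-1.    -0.012 -0.007  0.129]
 [ 0.009 -0.194 -0.981  1.03 ]
 [ 0.     0.     0.     1.   ]] 0.9959311224489796
{'time_s': 0.1, 'joint_pos': array([-1.30452205,  0.41794513, -0.01031577,  1.61410272,  0.00467913,
        1.11071307, -0.05298061]), 'joint_vel': array([-0.00142782, -0.00223614,  0.0026232 , -0.00083272,  0.00011574,
       -0.00076517, -0.00098307]), 'tau': array([ 1.08034263e-03, -8.65823078e+01,  6.79993629e-01, -4.35642636e+01,
        1.91686198e-02,  4.89608356e-03,  8.99806651e-05]), 'eef_pos': array([0.18923709, 0.59533279, 0.23070825]), 'ee_rot': array([-3.14045025e+00,  6.38357762e-05,  2.83384815e+00]), 'wrist_force': array([ 0.39063399, -0.90744756,  0.25399183]), 'wrist_torque': array([-0.05818266, -0.02502079, -0.02524673]), 'grasp_force': 0.0, 'finger_gap': 0.08544903642331254}
```

View pics/scene0.png

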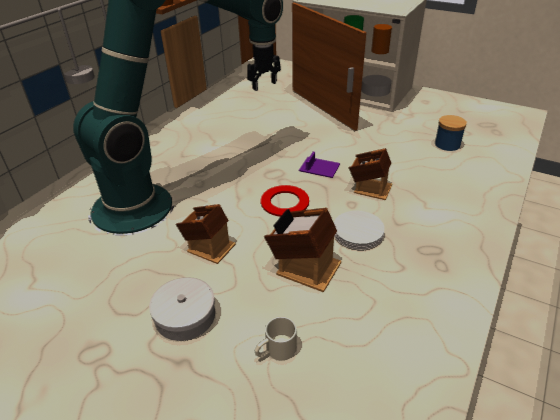

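View pics/top0.png

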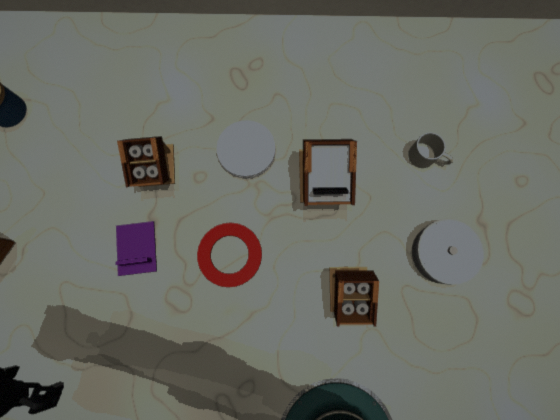

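The scene view shows the closed box at about (303,245), with its handle at (285,222). The ring is at (285,201). Two smaller open boxes at (207,232) and (372,172) and a purple lid at (320,166) are look-alikes. In the top view the box is at (330,172), its handle at (331,191), the ring at (230,254) and the dabba at (450,250).

```bash
cat > h.py <<'E'
import numpy as np,cv2
def load(n): return dict(np.load(n+".npz"))
def cloud(f):
    v,u=np.indices(f["range_z"].shape); z=f["range_z"]
    P=np.stack([(u-f["cx"])/f["fx"]*z,(v-f["cy"])/f["fy"]*z,z],-1); T=f["world_from_camera"]
    return P@T[:3,:3].T+T[:3,3]
def ray(f,u,v):
    T=f["world_from_camera"]; d=T[:3,:3]@np.array([(u-f["cx"])/f["fx"],(v-f["cy"])/f["fy"],1.]); return T[:3,3],d
def onplane(f,u,v,z):
    o,d=ray(f,u,v); return o+d*(z-o[2])/d[2]
def tri(a,b):
    (o1,d1),(o2,d2)=a,b
    s=np.linalg.lstsq(np.stack([d1,-d2],1),o2-o1,rcond=None)[0]
    p,q=o1+s[0]*d1,o2+s[1]*d2; return (p+q)/2,np.linalg.norm(p-q)
E
python3 - <<'E'
from h import *
for n,(x0,x1,y0,y1) in (("top",(290,370,130,215)),("scene",(255,350,195,295))):
    f=load(n+"0"); c=f["color"][...,::-1]
    cr=cv2.resize(c[y0:y1,x0:x1],None,fx=5.5,fy=5.5,interpolation=cv2.INTER_CUBIC); cv2.imwrite(f"pics/{n}_crop.png",np.clip(cr*1.5,0,255).astype(np.uint8)); print(cr.shape)
    P=cloud(f); h=cv2.cvtColor(f["color"],cv2.COLOR_RGB2HSV)
    red=((h[...,0]<5)|(h[...,0]>175))&(h[...,1]>200)&(h[...,2]>100)
    k,l,s,_=cv2.connectedComponentsWithStats(red.astype(np.uint8)); m=l==1+np.argmax(s[1:,4])
    cs,_=cv2.findContours(m.astype(np.uint8),cv2.RETR_EXTERNAL,cv2.CHAIN_APPROX_NONE)
    q=P[m]; print(n,"ring",m.sum(),"median z",np.median(q[:,2]),"bbox mid",(q.min(0)+q.max(0))/2,q.max(0)-q.min(0))
    w=np.array([onplane(f,*p[0],.01)[:2] for p in cs[0]],np.float32); print(" circ",cv2.minEnclosingCircle(w))
    # lid plate: grey bright within box region
    sub=np.zeros(m.shape,bool); sub[y0:y1,x0:x1]=1
    g=sub&(h[...,1]<60)&(h[...,2]>70)&(P[...,2]>.05); g=cv2.erode(g.astype(np.uint8),np.ones((3,3)))>0
    q=P[g]; c0=np.median(q,0); 
    for _ in range(5):
        nrm=np.linalg.svd(q-q.mean(0),full_matrices=0)[2][2]; nrm*=np.sign(nrm[2]); d=(q-q.mean(0))@nrm; q=q[abs(d)<max(.003,2*d.std())] 
    print(" lid",len(q),q.mean(0),"n",nrm,"tilt",np.degrees(np.arccos(nrm[2])),"std",d.std(),"ext",q.min(0),q.max(0))
    dk=sub&(h[...,2]<40)&(P[...,2]>.1)
    print(" dark",dk.sum(),P[dk].min(0),P[dk].max(0),np.median(P[dk],0))
E
```

```text
(468, 440, 3)
top ring 1792 median z 0.009548990484331443 bbox mid [0.44368759 0.24411189 0.51682555] [0.17339085 0.22941441 1.02646974]
 circ ((0.4493072032928467, 0.2767106592655182), 0.08183971792459488)
 lid 1519 [0.63696024 0.0289368  0.15076823] n [-0.44038088 -0.00834958  0.89777222] tilt 26.133236517157055 std 0.0013859069322644955 ext [ 0.57128377 -0.01810089  0.11702214] [0.68715806 0.07579688 0.17699899]
 dark 398 [ 0.5660537  -0.02595783  0.10070845] [0.71396338 0.09048023 0.19501228] [0.58955762 0.03754604 0.16088513]
(550, 522, 3)
scene ring 662 median z 0.010741455994989879 bbox mid [ 0.72928393 -0.23765999  0.49881911] [0.7264575  1.2001798  0.99376342]
 circ ((0.45083490014076233, 0.2743151783943176), 0.0844869390130043)
 lid 209 [0.64229887 0.03184383 0.16132905] n [-0.59327392  0.37007559  0.71489168] tilt 44.36567725248843 std 0.006721001519090627 ext [ 0.60495952 -0.83774989  0.13247119] [1.09251268 0.07011417 0.99570082]
 dark 1052 [ 0.56383183 -0.83774989  0.10008981] [1.09251268 0.0833983  0.99570082] [ 0.62962001 -0.03051823  0.14215504]
```

View pics/top_crop.png

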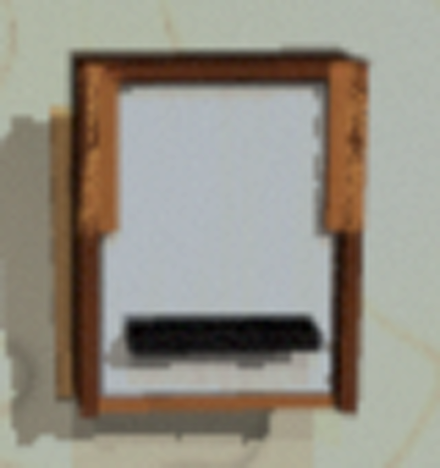

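View pics/scene_crop.png

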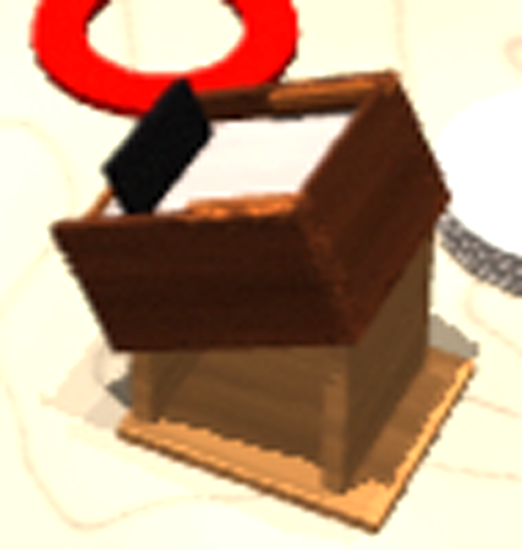

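The top crop shows the handle bar from (125,335) to (322,333). The strips end at row 232, and the lip runs along row 402. The scene crop shows the handle's top edge running from (185,85) to (105,180). Next I'll get the yaw and the handle pose from both views.

Run:
```python
from h import *
a=np.radians(26)
F={n:load(n+"0") for n in("top","scene")}
reg=lambda P:(P[...,0]>.54)&(P[...,0]<.73)&(P[...,1]>-.05)&(P[...,1]<.11)&(P[...,2]>.08)&(P[...,2]<.25)
H={}
for n,f in F.items():
    P=cloud(f); h=cv2.cvtColor(f["color"],cv2.COLOR_RGB2HSV); R=reg(P)
    dk=R&(h[...,2]<(45 if n=="top" else 40))&(h[...,1]<150)
    k,l,s,_=cv2.connectedComponentsWithStats(dk.astype(np.uint8)); i=1+np.argmax(s[1:,4]); m=l==i
    lid=R&(h[...,1]<60)&(h[...,2]>90)&~dk; lid=cv2.erode(lid.astype(np.uint8),np.ones((3,3)))>0
    q=P[lid]; dz=q@np.array([-np.sin(a),0,np.cos(a)]); med=np.median(dz); q=q[abs(dz-med)<.006]
    print(n,"lid face offset",med,len(q),"mean",q.mean(0))
    (c,sz,ang)=cv2.minAreaRect(np.argwhere(m)[:,::-1].astype(np.float32)); print(" handle px",m.sum(),s[i],c,sz,ang)
    H[n]=m
    p=P[m]; off=p@np.array([-np.sin(a),0,np.cos(a)])-med
    print(" handle off range",np.percentile(off,[2,50,98]))
    t=p[(off>.012)&(off<.042)]
    for yy in np.percentile(t[:,1],[2,98]): print("  y end",yy)
    # yaw from handle: fit of points at horizontal plane
    A=np.c_[t[:,1],off[(off>.012)&(off<.042)],np.ones(len(t))]; co=np.linalg.lstsq(A,t[:,0],rcond=None)[0]; print("  dx/dy",co, "n",len(t))
    # wood yaw: cheek
    cs,_=cv2.findContours(m.astype(np.uint8),cv2.RETR_EXTERNAL,cv2.CHAIN_APPROX_NONE)
    print("  hull",cv2.approxPolyDP(cv2.convexHull(cs[0]),1.2,True)[:,0].tolist())
    # box outer: all points above table in region
    xb=P[R]@np.array([np.cos(a),0,np.sin(a)]); zb=P[R]@np.array([-np.sin(a),0,np.cos(a)])-med
    top=P[R][(abs(zb-.015)<.004)]; print("  cheek/rear tops y",np.percentile(top[:,1],[1,99]),"xb",np.percentile(xb[abs(zb-.015)<.004],[1,99]))
    print("  rectangle of tops",cv2.minAreaRect(np.c_[xb[abs(zb-.015)<.004],top[:,1]].astype(np.float32)))
```

```text
top lid face offset -0.14374798642392636 1478 mean [0.63869472 0.02843637 0.15155495]
 handle px 225 [313 188  35   7 225] (330.0, 191.0) (6.0, 34.0) 90.0
 handle off range [-0.00080396  0.03457143  0.03831634]
  y end -0.008752931143167381
  y end 0.06539716828590383
  dx/dy [-0.0247806  -0.657125    0.60655484] n 203
  hull [[347, 190], [346, 193], [314, 194], [313, 192], [314, 188], [346, 188]]
  cheek/rear tops y [-0.03158383  0.08951403] xb [0.56062874 0.70824249]
  rectangle of tops ((0.6331668496131897, 0.028016630560159683), (0.1498834192752838, 0.1206522211432457), 1.404684066772461)
scene lid face offset -0.14193000130074535 212 mean [0.63715381 0.04021146 0.15283157]
 handle px 242 [274 210  19  24 242] (283.48779296875, 221.89024353027344) (11.244510650634766, 24.20693588256836) 38.65980529785156
 handle off range [0.00154187 0.01975604 0.03652744]
  y end -0.015342909351068246
  y end 0.06086673696544549
  dx/dy [-0.00636669 -0.45114258  0.6000773 ] n 168
  hull [[288, 210], [292, 220], [281, 233], [278, 233], [274, 225]]
  cheek/rear tops y [-0.03506256  0.08920401] xb [0.56474458 0.70914812]
  rectangle of tops ((0.6351122856140137, 0.026771940290927887), (0.1500471830368042, 0.1268603652715683), 1.7413444519042969)
```

```bash
cat >> h.py <<'E'
from scipy.spatial.transform import Rotation as Ro
from scipy.linalg import fractional_matrix_power as fmp
A=np.radians(26); PSI=np.radians(1.4)
RB=Ro.from_euler("xyz",[0,-26,1.4],degrees=True).as_matrix()   # box axes
C80=np.array([.6259,.0275,.1629])                               # box centre at z=80mm
def box(x,y,z): return C80+RB@(np.array([x,y,z-80])/1000)
def T(p,R): M=np.eye(4);M[:3,:3]=R;M[:3,3]=p;return M
def tool(Rx): return Rx@np.diag([1,1,1])
RT=np.stack([RB[:,1],RB[:,0],-RB[:,2]],1)                       # tool square to lid
def now(r):
    s=r.observe(); return T(s["eef_pos"],Ro.from_euler("xyz",s["ee_rot"]).as_matrix()),s
def rows(M,G,n):
    D=np.linalg.inv(M)@G; S=fmp(D,1/n).real if n>1 else D
    print(n,"x dp(cm)",(S[:3,3]*100).round(3).tolist(),"ang",Ro.from_matrix(S[:3,:3]).as_rotvec(degrees=True).round(3).tolist())
E
python3 - <<'E'
from h import *
from bench import r
t,s=load("top0"),load("scene0")
p1,e1=tri(ray(t,313.5,193.5),ray(s,288,210)); p2,e2=tri(ray(t,347,192),ray(s,274,225))
m=(p1+p2)/2
print("tops",p1,e1,p2,e2,"box coords",(RB.T@(m-C80)*1000).round(1),"expected about x -43..-38,z 101")
print("RB",RB.round(3),"handle",box(-38,0,83))
M,_=now(r); G=T(box(-38,0,165),RT); print(M[:3,3],G[:3,3])
rows(M,G,16)
E
```

```text
tops [0.57926268 0.06703781 0.15881907] 0.003037165270109659 [ 0.5810386  -0.01110863  0.1627755 ] 0.0011669015544339288 box coords [-42.    1.6  18.2] expected about x -43..-38,z 101
RB [[ 0.899 -0.024 -0.438]
 [ 0.022  1.    -0.011]
 [ 0.438  0.     0.899]] handle [0.5904413  0.02663341 0.14893828]
[0.18923709 0.59533279 0.23070825] [0.5545056  0.02575516 0.22263939]
16 x dp(cm) [-4.465, -0.554, 0.155] ang [-1.414, -1.003, 4.356]
```

The triangulated handle height and position agree with the depth data to within 3 mm, so I'll move now.

Call:
{"method": "arm_command", "body": {
  "steps": [
    {"dp":[-2.98,-0.37,0.1],"angular":[-0.94,-0.67,2.9],"hand":90},
    {"dp":[-2.98,-0.37,0.1],"angular":[-0.94,-0.67,2.9],"hand":90},
    {"dp":[-2.98,-0.37,0.1],"angular":[-0.94,-0.67,2.9],"hand":90},
    {"dp":[-2.98,-0.37,0.1],"angular":[-0.94,-0.67,2.9],"hand":90},
    {"dp":[-2.98,-0.37,0.1],"angular":[-0.94,-0.67,2.9],"hand":90},
    {"dp":[-2.98,-0.37,0.1],"angular":[-0.94,-0.67,2.9],"hand":90},
    {"dp":[-2.98,-0.37,0.1],"angular":[-0.94,-0.67,2.9],"hand":90},
    {"dp":[-2.98,-0.37,0.1],"angular":[-0.94,-0.67,2.9],"hand":90}
  ]
}}

```text
time_s: 0.77
eef_pos: [0.3864, 0.4581, 0.2291]
ee_rot: [2.995, 0.065, 2.421]
wrist_force: [0.3, 1.5, -0.1]
finger_gap: 0.0555
grasp_force: 0.0
```

Call:
{"method": "arm_command", "body": {
  "steps": [
    {"dp":[-2.98,-0.37,0.1],"angular":[-0.94,-0.67,2.9],"hand":90},
    {"dp":[-2.98,-0.37,0.1],"angular":[-0.94,-0.67,2.9],"hand":90},
    {"dp":[-2.98,-0.37,0.1],"angular":[-0.94,-0.67,2.9],"hand":90},
    {"dp":[-2.98,-0.37,0.1],"angular":[-0.94,-0.67,2.9],"hand":90},
    {"dp":[-2.98,-0.37,0.1],"angular":[-0.94,-0.67,2.9],"hand":90},
    {"dp":[-2.98,-0.37,0.1],"angular":[-0.94,-0.67,2.9],"hand":90},
    {"dp":[-2.98,-0.37,0.1],"angular":[-0.94,-0.67,2.9],"hand":90},
    {"dp":[0,0,0],"angular":[0,0,0],"hand":90}
  ]
}}

```text
time_s: 1.43
eef_pos: [0.5023, 0.2791, 0.2318]
ee_rot: [2.854, 0.069, 2.05]
wrist_force: [0.9, 0.0, 0.2]
finger_gap: 0.0553
grasp_force: 0.0
```

Run:
```python
from h import *
from bench import r
M,s=now(r); G=T(box(-38,0,165),RT); print(s["time_s"],M[:3,3],G[:3,3],s["ee_rot"],s["joint_pos"].round(2),s["finger_gap"],s["wrist_force"])
rows(M,G,8)
```

```text
1.4333 [0.50227972 0.27909636 0.23179828] [0.5545056  0.02575516 0.22263939] [2.85389362 0.0690888  2.04973984] [-0.92  0.19  0.34  1.97  0.05  0.71 -0.14] 0.05534025409545466 [0.89720298 0.01758474 0.221659  ]
8 x dp(cm) [-3.242, -0.324, 0.156] ang [-1.056, -0.726, 3.212]
```

Call:
{"method": "arm_command", "body": {
  "steps": [
    {"dp":[-3.24,-0.32,0.16],"angular":[-1.06,-0.73,3.21],"hand":90},
    {"dp":[-3.24,-0.32,0.16],"angular":[-1.06,-0.73,3.21],"hand":90},
    {"dp":[-3.24,-0.32,0.16],"angular":[-1.06,-0.73,3.21],"hand":90},
    {"dp":[-3.24,-0.32,0.16],"angular":[-1.06,-0.73,3.21],"hand":90},
    {"dp":[-3.24,-0.32,0.16],"angular":[-1.06,-0.73,3.21],"hand":90},
    {"dp":[-3.24,-0.32,0.16],"angular":[-1.06,-0.73,3.21],"hand":90},
    {"dp":[-3.24,-0.32,0.16],"angular":[-1.06,-0.73,3.21],"hand":90},
    {"dp":[-3.24,-0.32,0.16],"angular":[-1.06,-0.73,3.21],"hand":90}
  ]
}}

```text
time_s: 2.1
eef_pos: [0.5553, 0.0306, 0.2224]
ee_rot: [2.687, -0.0, 1.602]
wrist_force: [0.7, 0.2, -0.6]
finger_gap: 0.0555
grasp_force: 0.0
```

Call:
{"method": "arm_command", "body": {
  "steps": [
    {"dp":[0,0,0],"angular":[0,0,0],"hand":90},
    {"dp":[0,0,0],"angular":[0,0,0],"hand":90}
  ]
}}

```text
time_s: 2.27
eef_pos: [0.555, 0.0307, 0.2223]
ee_rot: [2.689, -0.0, 1.602]
wrist_force: [-0.1, 0.2, 0.0]
finger_gap: 0.055
grasp_force: 0.0
```

Run:
```python
from h import *
from bench import r
M,s=now(r); print(s["time_s"],s["joint_pos"].round(2),s["finger_gap"],s["wrist_force"])
rows(M,T(box(-38,0,165),RT),1)
rows(M,T(box(-38,0,71),RT),1)
```

```text
2.2667 [-0.64  0.1   0.54  2.15 -0.03  0.45 -0.06] 0.05496645790845411 [-0.1455455   0.22409093  0.0496283 ]
1 x dp(cm) [-0.49, -0.042, -0.062] ang [-0.043, -0.177, 0.354]
1 x dp(cm) [-0.519, -0.035, 9.338] ang [-0.043, -0.177, 0.354]
```

Call:
{"method": "arm_command", "body": {
  "steps": [
    {"dp":[-0.45,-0.04,1.0],"angular":[-0.04,-0.18,0.35],"hand":90},
    {"dp":[0,0,1.5],"angular":[0,0,0],"hand":90},
    {"dp":[0,0,1.5],"angular":[0,0,0],"hand":90},
    {"dp":[0,0,1.5],"angular":[0,0,0],"hand":90},
    {"dp":[0,0,1.0],"angular":[0,0,0],"hand":90},
    {"dp":[0,0,0],"angular":[0,0,0],"hand":90}
  ]
}}

```text
time_s: 2.77
eef_pos: [0.5835, 0.0295, 0.162]
ee_rot: [2.69, 0.001, 1.6]
wrist_force: [-0.2, 0.8, -0.6]
finger_gap: 0.0552
grasp_force: 0.0
```

Run:
```python
from h import *
from bench import r
M,s=now(r); print(s["joint_pos"].round(2),s["wrist_force"])
rows(M,T(box(-38,0,71),RT),1)
for n in("scene","top"):
    f=r.grab_frame(n); np.savez(f"{n}1.npz",**f)
S=load("scene1")["color"][185:295,235:350]; S2=load("top1")["color"][125:235,280:395]
g=lambda c:cv2.resize(c[...,::-1],None,fx=3.4,fy=4.5,interpolation=cv2.INTER_CUBIC)
cv2.imwrite("pics/pre.png",np.hstack([g(S),g(S2)]))
```

```text
[-0.52  0.26  0.44  2.14 -0.24  0.32  0.13] [-0.19575393  0.77738849 -0.64095426]
1 x dp(cm) [-0.309, 0.053, 2.675] ang [-0.129, -0.07, 0.26]
```

View pics/pre.png

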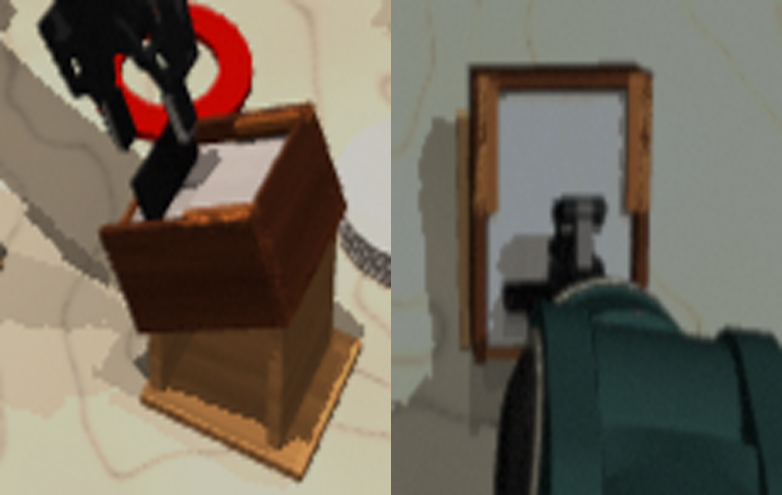

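The scene half shows the handle at (165,180) sitting between the open fingers at (115,130) and (185,125). In the top half the finger at (580,230) stays within the lid's width. I'll go on down.

Call:
{"method": "arm_command", "body": {
  "steps": [
    {"dp":[-0.25,0.05,0.7],"angular":[-0.13,-0.07,0.26],"hand":90},
    {"dp":[0,0,0.7],"angular":[0,0,0],"hand":90},
    {"dp":[0,0,0.7],"angular":[0,0,0],"hand":90},
    {"dp":[0,0,0.5],"angular":[0,0,0],"hand":90},
    {"dp":[0,0,0],"angular":[0,0,0],"hand":90},
    {"dp":[0,0,0],"angular":[0,0,0],"hand":90}
  ]
}}

```text
time_s: 3.37
eef_pos: [0.5956, 0.0259, 0.1404]
ee_rot: [2.686, -0.001, 1.593]
wrist_force: [-0.1, -0.6, 0.6]
finger_gap: 0.0552
grasp_force: 0.0
```

Run:
```python
from h import *
from bench import r
M,s=now(r); print(s["joint_pos"].round(2),s["wrist_force"])
rows(M,T(box(-38,0,71),RT),1)
```

```text
[-0.45  0.32  0.39  2.13 -0.3   0.27  0.18] [-0.13073175 -0.59348331  0.6477484 ]
1 x dp(cm) [0.086, -0.085, 0.211] ang [0.123, 0.033, -0.144]
```

Call:
{"method": "arm_command", "body": {
  "steps": [
    {"dp":[0.08,-0.08,0.15],"angular":[0,0,0],"hand":90},
    {"dp":[0,0,0],"angular":[0,0,0],"hand":150},
    {"dp":[0,0,0],"angular":[0,0,0],"hand":200},
    {"dp":[0,0,0],"angular":[0,0,0],"hand":255},
    {"dp":[0,0,0],"angular":[0,0,0],"hand":255},
    {"dp":[0,0,0],"angular":[0,0,0],"hand":255},
    {"dp":[0,0,0],"angular":[0,0,0],"hand":255},
    {"dp":[0,0,0],"angular":[0,0,0],"hand":255}
  ],
  "squeeze": 60
}}

```text
time_s: 4.03
eef_pos: [0.5955, 0.027, 0.1394]
ee_rot: [2.685, -0.001, 1.593]
wrist_force: [-3.7, -0.2, 5.8]
finger_gap: 0.0089
grasp_force: 58.6
```

Run:
```python
from h import *
from bench import r
M,s=now(r); print(s["joint_pos"].round(2),s["wrist_force"],s["wrist_torque"])
rows(M,T(box(-38,0,71),RT),1)
p=(RB.T@(M[:3,3]-C80)*1000+[0,0,80]); print("tcp box",p.round(1))
pv=np.array([66,0,60])
for th in (2.7,5.4):
    Ry=Ro.from_euler("y",th,degrees=True).as_matrix(); q=pv+Ry@(np.array([p[0],0,p[2]])-pv)+[0,p[1],0]+[0,0,.3]
    rows(M,T(box(*q),RB@Ry@RB.T@M[:3,:3]),6)
```

```text
[-0.45  0.32  0.38  2.13 -0.3   0.27  0.18] [-3.67405609 -0.2103754   5.78321805] [-0.04554891  0.88540049  0.08262244]
1 x dp(cm) [-0.027, -0.034, 0.117] ang [0.168, -0.001, -0.123]
tcp box [-37.7   0.3  72.2]
6 x dp(cm) [0.0, 0.01, -0.086] ang [0.45, -0.001, 0.0]
6 x dp(cm) [0.0, 0.021, -0.168] ang [0.9, -0.002, 0.0]
```

Call:
{"method": "arm_command", "body": {
  "steps": [
    {"dp":[0,0.016,-0.13],"angular":[0.68,0,0],"hand":255},
    {"dp":[0,0.016,-0.13],"angular":[0.68,0,0],"hand":255},
    {"dp":[0,0.016,-0.13],"angular":[0.68,0,0],"hand":255},
    {"dp":[0,0.016,-0.13],"angular":[0.68,0,0],"hand":255},
    {"dp":[0,0.016,-0.13],"angular":[0.68,0,0],"hand":255},
    {"dp":[0,0.016,-0.13],"angular":[0.68,0,0],"hand":255},
    {"dp":[0,0.016,-0.13],"angular":[0.68,0,0],"hand":255},
    {"dp":[0,0.016,-0.13],"angular":[0.68,0,0],"hand":255}
  ]
}}

```text
time_s: 4.7
eef_pos: [0.5925, 0.0269, 0.1492]
ee_rot: [2.781, -0.001, 1.593]
wrist_force: [-0.4, 0.0, -1.0]
finger_gap: 0.0091
grasp_force: 58.4
```

Run:
```python
from h import *
from bench import r
M,s=now(r); print(s["joint_pos"].round(2),s["wrist_force"],s["wrist_torque"])
p=(RB.T@(M[:3,3]-C80)*1000+[0,0,80]); print("tcp box",p.round(1), "tilt",np.degrees(Ro.from_matrix(RT.T@M[:3,:3]).as_rotvec()))
for sl,up in ((30,2.3),(65,5),(80,5.5)):
    print(sl); rows(M,T(M[:3,3]+RB@np.array([-sl,0,up])/1000,M[:3,:3]),1)
for n in("scene",):
    f=r.grab_frame(n); np.savez(f"{n}2.npz",**f)
S=load("scene2")["color"][185:295,235:350]
cv2.imwrite("pics/tip.png",cv2.resize(S[...,::-1],None,fx=5,fy=5,interpolation=cv2.INTER_CUBIC))
```

```text
[-0.48  0.32  0.43  2.06 -0.26  0.44  0.14] [-0.37949012  0.02444433 -0.98751607] [-0.02572575  0.57877265 -0.00296118]
tcp box [-36.    0.2  82.4] tilt [ 5.35211415 -0.00988811  0.12875953]
30
1 x dp(cm) [-0.007, -3.008, 0.051] ang [-0.0, 0.0, 0.0]
65
1 x dp(cm) [-0.015, -6.518, 0.108] ang [-0.0, 0.0, 0.0]
80
1 x dp(cm) [-0.018, -8.016, 0.199] ang [-0.0, 0.0, 0.0]
```

View pics/tip.png

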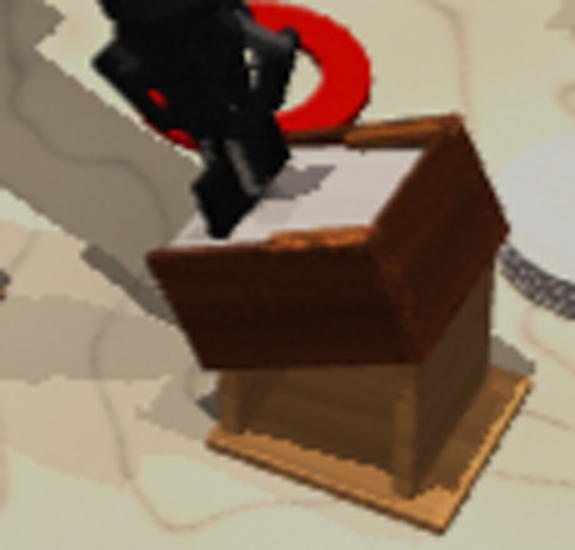

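The scene crop shows the fingers on the handle at (240,185). The lid's front edge is up level with the cheek tops at (200,235), and the force is low. I'll slide it out.

Call:
{"method": "arm_command", "body": {
  "steps": [
    {"dp":[0,-0.5,0.009],"angular":[0,0,0],"hand":255},
    {"dp":[0,-0.5,0.009],"angular":[0,0,0],"hand":255},
    {"dp":[0,-0.5,0.009],"angular":[0,0,0],"hand":255},
    {"dp":[0,-0.5,0.009],"angular":[0,0,0],"hand":255},
    {"dp":[0,-0.5,0.009],"angular":[0,0,0],"hand":255},
    {"dp":[0,-0.5,0.009],"angular":[0,0,0],"hand":255},
    {"dp":[0,-0.5,0.009],"angular":[0,0,0],"hand":255}
  ]
}}

```text
time_s: 5.33
eef_pos: [0.5595, 0.0261, 0.1359]
ee_rot: [2.78, -0.001, 1.593]
wrist_force: [0.7, 0.0, -2.0]
finger_gap: 0.009
grasp_force: 58.4
```

Run:
```python
from h import *
from bench import r
M,s=now(r); print(s["joint_pos"].round(2),s["wrist_force"],s["wrist_torque"])
p=(RB.T@(M[:3,3]-C80)*1000+[0,0,80]); print("tcp box",p.round(1), "tilt",np.degrees(Ro.from_matrix(RT.T@M[:3,:3]).as_rotvec()))
```

```text
[-0.5   0.29  0.43  2.15 -0.25  0.38  0.14] [ 0.72868583  0.01301927 -1.99611047] [-0.03071517  0.52238221 -0.05914876]
tcp box [-71.5   0.3  84.9] tilt [ 5.28018958 -0.00632604  0.13088266]
```

Call:
{"method": "arm_command", "body": {
  "steps": [
    {"dp":[0,-0.53,0.009],"angular":[0,0,0],"hand":255},
    {"dp":[0,-0.53,0.009],"angular":[0,0,0],"hand":255},
    {"dp":[0,-0.53,0.009],"angular":[0,0,0],"hand":255},
    {"dp":[0,-0.53,0.009],"angular":[0,0,0],"hand":255},
    {"dp":[0,-0.53,0.009],"angular":[0,0,0],"hand":255},
    {"dp":[0,-0.53,0.009],"angular":[0,0,0],"hand":255},
    {"dp":[0,-0.53,0.009],"angular":[0,0,0],"hand":255},
    {"dp":[0,-0.53,0.009],"angular":[0,0,0],"hand":255}
  ]
}}

```text
time_s: 6.0
eef_pos: [0.5202, 0.0253, 0.1203]
ee_rot: [2.78, -0.001, 1.593]
wrist_force: [-0.9, 0.2, -1.5]
finger_gap: 0.0088
grasp_force: 58.4
```

Run:
```python
from h import *
from bench import r
M,s=now(r); print(s["joint_pos"].round(2),s["wrist_force"],s["wrist_torque"])
p=(RB.T@(M[:3,3]-C80)*1000+[0,0,80]); print("tcp box",p.round(1), "tilt",np.degrees(Ro.from_matrix(RT.T@M[:3,:3]).as_rotvec()))
for n in("scene","top"):
    f=r.grab_frame(n); np.savez(f"{n}3.npz",**f)
S=load("scene3")["color"][170:295,225:350]; S2=load("top3")["color"][125:250,270:395]
g=lambda c:cv2.resize(c[...,::-1],None,fx=3.1,fy=4,interpolation=cv2.INTER_CUBIC)
cv2.imwrite("pics/slid.png",np.hstack([g(S),g(S2)]))
```

```text
[-0.52  0.26  0.43  2.24 -0.25  0.31  0.13] [-0.87977951  0.18540372 -1.54402291] [-0.04199304  0.55970981 -0.01924434]
tcp box [-113.7    0.3   88.1] tilt [ 5.27662648 -0.00823968  0.13242876]
```

View pics/slid.png

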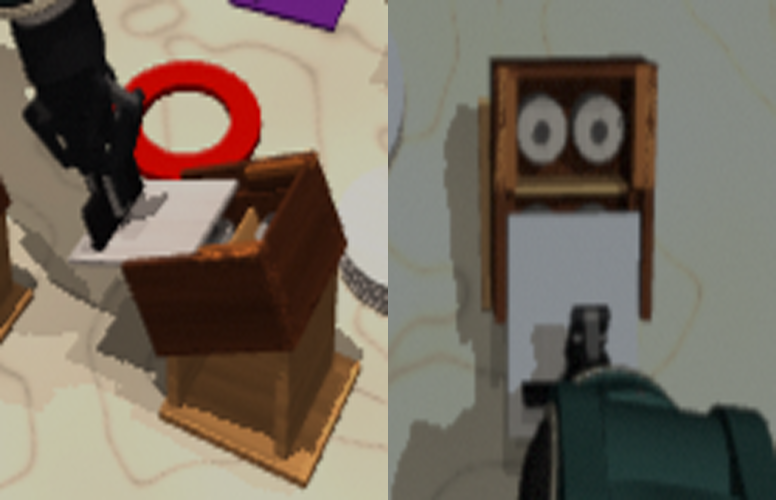

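The scene half shows the lid drawn out, with its rear edge at (235,182) ahead of the strips. In the top half its rear edge is at row 212, well in front of the strip ends, and the box is open. Next I'll lift straight up from the box.

Call:
{"method": "arm_command", "body": {
  "steps": [
    {"dp":[0,-0.3,-0.6],"angular":[0,0,0],"hand":255},
    {"dp":[0,-0.3,-1.1],"angular":[0,0,0],"hand":255},
    {"dp":[0,-0.3,-1.4],"angular":[0,0,0],"hand":255},
    {"dp":[0,0,-1.4],"angular":[0,0,0],"hand":255},
    {"dp":[0,0,-1.4],"angular":[0,0,0],"hand":255},
    {"dp":[0,0,-0.8],"angular":[0,0,0],"hand":255}
  ]
}}

```text
time_s: 6.6
eef_pos: [0.4884, 0.0243, 0.1815]
ee_rot: [2.779, -0.001, 1.593]
wrist_force: [-0.0, 0.2, -1.4]
finger_gap: 0.009
grasp_force: 58.5
```

```bash
cat >> h.py <<'E'
def vert(phi):   # tool down, tool y at heading phi (deg)
    c,s=np.cos(np.radians(phi)),np.sin(np.radians(phi)); return np.array([[-s,c,0],[c,s,0],[0,0,-1.]])
RC=np.array([.450,.2755])
E
python3 - <<'E'
from h import *
from bench import r
M,s=now(r); print(s["joint_pos"].round(2),s["wrist_force"],M[:3,3])
phi=30;u=np.array([np.cos(np.radians(phi)),np.sin(np.radians(phi))])
G=T([*(RC-.037*u),.15],vert(phi)); print(G[:3,3])
W=T([.475,.08,.215],vert(8)); rows(M,W,8); rows(W,G,10)
E
```

```text
[-0.68  0.07  0.57  2.27 -0.01  0.46 -0.1 ] [-0.02208909  0.23734236 -1.44705862] [0.48841873 0.0243481  0.18149238]
[0.41795706 0.257      0.15      ]
8 x dp(cm) [0.704, -0.029, -0.438] ang [2.597, 0.144, -0.836]
10 x dp(cm) [1.871, 0.001, 0.65] ang [0.0, 0.0, -2.2]
```

Call:
{"method": "arm_command", "body": {
  "steps": [
    {"dp":[0.7,-0.03,-0.44],"angular":[2.6,0.14,-0.84],"hand":255},
    {"dp":[0.7,-0.03,-0.44],"angular":[2.6,0.14,-0.84],"hand":255},
    {"dp":[0.7,-0.03,-0.44],"angular":[2.6,0.14,-0.84],"hand":255},
    {"dp":[0.7,-0.03,-0.44],"angular":[2.6,0.14,-0.84],"hand":255},
    {"dp":[0.7,-0.03,-0.44],"angular":[2.6,0.14,-0.84],"hand":255},
    {"dp":[0.7,-0.03,-0.44],"angular":[2.6,0.14,-0.84],"hand":255},
    {"dp":[0.7,-0.03,-0.44],"angular":[2.6,0.14,-0.84],"hand":255},
    {"dp":[0.7,-0.03,-0.44],"angular":[2.6,0.14,-0.84],"hand":255}
  ]
}}

```text
time_s: 7.27
eef_pos: [0.4749, 0.08, 0.2144]
ee_rot: [-3.138, 0.001, 1.712]
wrist_force: [-0.6, -1.1, -0.9]
finger_gap: 0.009
grasp_force: 58.6
```

Call:
{"method": "arm_command", "body": {
  "steps": [
    {"dp":[1.87,0,0.65],"angular":[0,0,-2.2],"hand":255},
    {"dp":[1.87,0,0.65],"angular":[0,0,-2.2],"hand":255},
    {"dp":[1.87,0,0.65],"angular":[0,0,-2.2],"hand":255},
    {"dp":[1.87,0,0.65],"angular":[0,0,-2.2],"hand":255},
    {"dp":[1.87,0,0.65],"angular":[0,0,-2.2],"hand":255},
    {"dp":[1.87,0,0.65],"angular":[0,0,-2.2],"hand":255},
    {"dp":[1.87,0,0.65],"angular":[0,0,-2.2],"hand":255},
    {"dp":[1.87,0,0.65],"angular":[0,0,-2.2],"hand":255}
  ]
}}

```text
time_s: 7.93
eef_pos: [0.4335, 0.225, 0.1608]
ee_rot: [-3.14, 0.0, 2.023]
wrist_force: [0.1, 0.8, -2.0]
finger_gap: 0.0088
grasp_force: 58.7
```

Run:
```python
from h import *
from bench import r
M,s=now(r); print(s["time_s"],s["joint_pos"].round(2),s["wrist_force"],M[:3,3],s["ee_rot"])
phi=30;u=np.array([np.cos(np.radians(phi)),np.sin(np.radians(phi))])
G=T([*(RC-.037*u),.10],vert(phi)); print(G[:3,3]); rows(M,G,5)
```

```text
7.9333 [-0.85  0.27  0.36  2.02 -0.13  0.87  0.03] [ 0.05990841  0.84664334 -1.98765224] [0.43353381 0.22501474 0.16075271] [-3.13951430e+00  3.55558287e-04  2.02260839e+00]
[0.41795706 0.257      0.1       ]
5 x dp(cm) [0.712, 0.021, 1.215] ang [-0.024, 0.003, -0.823]
```

Call:
{"method": "arm_command", "body": {
  "steps": [
    {"dp":[0.71,0.02,1.2],"angular":[-0.02,0,-0.82],"hand":255},
    {"dp":[0.71,0.02,1.2],"angular":[-0.02,0,-0.82],"hand":255},
    {"dp":[0.71,0.02,1.2],"angular":[-0.02,0,-0.82],"hand":255},
    {"dp":[0.71,0.02,1.2],"angular":[-0.02,0,-0.82],"hand":255},
    {"dp":[0.71,0.02,1.2],"angular":[-0.02,0,-0.82],"hand":255},
    {"dp":[0,0,0],"angular":[0,0,0],"hand":255},
    {"dp":[0,0,0],"angular":[0,0,0],"hand":255}
  ]
}}

```text
time_s: 8.52
eef_pos: [0.4184, 0.2555, 0.101]
ee_rot: [-3.14, 0.001, 2.091]
wrist_force: [0.7, -0.0, -1.2]
finger_gap: 0.0089
grasp_force: 58.7
```

Run:
```python
from h import *
from bench import r
M,s=now(r); print(s["joint_pos"].round(2),s["wrist_force"],M[:3,3],s["ee_rot"])
im=[]
for n in("scene","top"):
    f=r.grab_frame(n); np.savez(f"{n}4.npz",**f)
    P=cloud(f); h=cv2.cvtColor(f["color"],cv2.COLOR_RGB2HSV)
    R=(abs(P[...,0]-.45)<.12)&(abs(P[...,1]-.275)<.12)&(P[...,2]>.07)&(P[...,2]<.12)&(h[...,1]<60)&(h[...,2]>80)
    q=P[R]; nr=np.linalg.svd(q-q.mean(0),full_matrices=0)[2][2]; nr*=np.sign(nr[2])
    q=q[abs((q-q.mean(0))@nr)<.005]; nr=np.linalg.svd(q-q.mean(0),full_matrices=0)[2][2]; nr*=np.sign(nr[2])
    L=(np.linalg.inv(M)@np.c_[q,np.ones(len(q))].T)[:3].T*1000
    print(n,len(q),"n in tool",(M[:3,:3].T@nr).round(3),"tool-frame 1/99%",np.percentile(L,[1,50,99],axis=0).round(1).tolist())
    ys=L[:,1]
    for a in range(20,105,20):
        k=abs(ys-a)<8; print("   y",a,"x ext",np.percentile(L[k,0],[1,99]).round(1) if k.sum()>5 else None)
    c=f["color"]; c=c[130:260,215:375] if n=="scene" else c[180:310,170:330]; im.append(cv2.resize(c[...,::-1],None,fx=2.5,fy=3,interpolation=cv2.INTER_CUBIC))
cv2.imwrite("pics/over.png",np.hstack(im))
```

```text
[-0.87  0.37  0.31  2.06 -0.16  0.73  0.06] [ 0.71417725 -0.03604879 -1.17282904] [0.41836892 0.25552174 0.10102812] [-3.13998347e+00  5.47840803e-04  2.09146477e+00]
scene 580 n in tool [-0.     0.002 -1.   ] tool-frame 1/99% [[-52.0, -30.8, 2.9], [-9.0, 47.1, 7.3], [50.1, 99.9, 11.6]]
   y 20 x ext [-51.6  46. ]
   y 40 x ext [-51.4  46.7]
   y 60 x ext [-50.2  44.6]
   y 80 x ext [-51.   49.8]
   y 100 x ext [-52.5  50.7]
top 59 n in tool [-0.062  0.029 -0.998] tool-frame 1/99% [[-49.4, -29.2, 4.5], [-44.1, -17.2, 8.1], [-36.8, 1.8, 11.4]]
   y 20 x ext None
   y 40 x ext None
   y 60 x ext None
   y 80 x ext None
   y 100 x ext None
```

View pics/over.png

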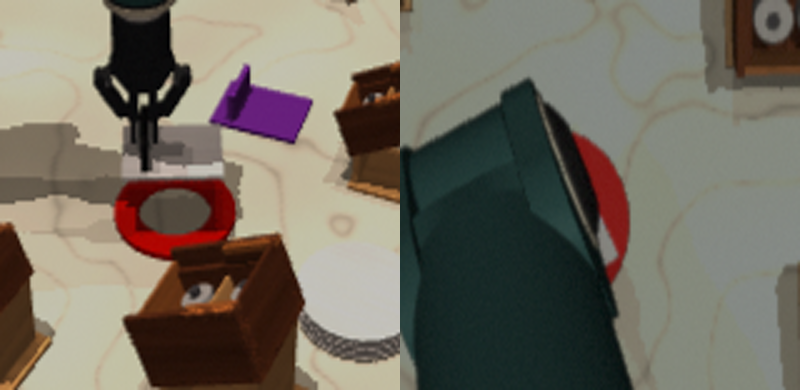

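The scene half shows the level lid over the ring, with the handle in the fingers at (145,140) and the ring at (175,215). The lid face sits 7.3 mm below the TCP and its centre about 36 mm along tool y. I'll go down, slowing at the end.

Call:
{"method": "arm_command", "body": {
  "steps": [
    {"dp":[0.1,0,0.8],"angular":[0,0,0],"hand":255},
    {"dp":[0.1,0,1.2],"angular":[0,0,0],"hand":255},
    {"dp":[0,0,1.2],"angular":[0,0,0],"hand":255},
    {"dp":[0,0,1.2],"angular":[0,0,0],"hand":255},
    {"dp":[0,0,1.2],"angular":[0,0,0],"hand":255},
    {"dp":[0,0,0.9],"angular":[0,0,0],"hand":255},
    {"dp":[0,0,0.5],"angular":[0,0,0],"hand":255},
    {"dp":[0,0,0],"angular":[0,0,0],"hand":255}
  ]
}}

```text
time_s: 9.28
eef_pos: [0.4178, 0.2565, 0.0306]
ee_rot: [-3.14, 0.001, 2.09]
wrist_force: [0.5, -1.1, -0.8]
finger_gap: 0.0091
grasp_force: 58.7
```

Call:
{"method": "arm_command", "body": {
  "steps": [
    {"dp":[0,0,0.1],"angular":[0,0,0],"hand":255},
    {"dp":[0,0,0.1],"angular":[0,0,0],"hand":255},
    {"dp":[0,0,0.1],"angular":[0,0,0],"hand":255},
    {"dp":[0,0,0.1],"angular":[0,0,0],"hand":255},
    {"dp":[0,0,0.1],"angular":[0,0,0],"hand":255},
    {"dp":[0,0,0.05],"angular":[0,0,0],"hand":255},
    {"dp":[0,0,0],"angular":[0,0,0],"hand":255},
    {"dp":[0,0,0],"angular":[0,0,0],"hand":255}
  ]
}}

```text
time_s: 9.95
eef_pos: [0.418, 0.2569, 0.026]
ee_rot: [-3.141, 0.0, 2.09]
wrist_force: [0.0, -0.1, -0.8]
finger_gap: 0.0087
grasp_force: 58.7
```

Call:
{"method": "arm_command", "body": {
  "steps": [
    {"dp":[0,0,0.05],"angular":[0,0,0],"hand":255},
    {"dp":[0,0,0.05],"angular":[0,0,0],"hand":255},
    {"dp":[0,0,0.05],"angular":[0,0,0],"hand":255},
    {"dp":[0,0,0.05],"angular":[0,0,0],"hand":255},
    {"dp":[0,0,0.05],"angular":[0,0,0],"hand":255},
    {"dp":[0,0,0],"angular":[0,0,0],"hand":255},
    {"dp":[0,0,0],"angular":[0,0,0],"hand":255}
  ]
}}

```text
time_s: 10.53
eef_pos: [0.418, 0.2568, 0.0234]
ee_rot: [-3.141, 0.0, 2.09]
wrist_force: [-0.2, -0.2, -2.5]
finger_gap: 0.0088
grasp_force: 58.7
```

Call:
{"method": "arm_command", "body": {
  "steps": [
    {"dp":[0,0,0.05],"angular":[0,0,0],"hand":255},
    {"dp":[0,0,0.05],"angular":[0,0,0],"hand":255},
    {"dp":[0,0,0],"angular":[0,0,0],"hand":255},
    {"dp":[0,0,0],"angular":[0,0,0],"hand":255}
  ]
}}

```text
time_s: 10.87
eef_pos: [0.418, 0.2569, 0.0229]
ee_rot: [-3.141, -0.0, 2.09]
wrist_force: [-5.0, -3.2, 14.5]
finger_gap: 0.0091
grasp_force: 61.1
```

Contact is made. I'll ease the load off and release.

Call:
{"method": "arm_command", "body": {
  "steps": [
    {"dp":[0,0,-0.03],"angular":[0,0,0],"hand":255},
    {"dp":[0,0,0],"angular":[0,0,0],"hand":255},
    {"dp":[0,0,0],"angular":[0,0,0],"hand":255}
  ],
  "squeeze": 20
}}

```text
time_s: 11.12
eef_pos: [0.4181, 0.2569, 0.023]
ee_rot: [-3.141, 0.0, 2.09]
wrist_force: [-2.9, -1.2, 7.6]
finger_gap: 0.0087
grasp_force: 60.1
```

Call:
{"method": "arm_command", "body": {
  "steps": [
    {"dp":[0,0,0],"angular":[0,0,0],"hand":200},
    {"dp":[0,0,0],"angular":[0,0,0],"hand":170},
    {"dp":[0,0,0],"angular":[0,0,0],"hand":140},
    {"dp":[0,0,0],"angular":[0,0,0],"hand":110},
    {"dp":[0,0,0],"angular":[0,0,0],"hand":110},
    {"dp":[0,0,0],"angular":[0,0,0],"hand":110}
  ]
}}

```text
time_s: 11.62
eef_pos: [0.418, 0.2569, 0.0227]
ee_rot: [-3.141, 0.0, 2.09]
wrist_force: [-0.0, -0.2, -0.1]
finger_gap: 0.0486
grasp_force: 0.0
```

Next I'll retreat straight up and back towards the robot so the cameras can see.

Call:
{"method": "arm_command", "body": {
  "steps": [
    {"dp":[0,0,-0.8],"angular":[0,0,0],"hand":110},
    {"dp":[0,0,-1.5],"angular":[0,0,0],"hand":110},
    {"dp":[0,0,-2.5],"angular":[0,0,0],"hand":110},
    {"dp":[0,0,-3],"angular":[0,0,0],"hand":110},
    {"dp":[0,0,-3],"angular":[0,0,0],"hand":110},
    {"dp":[2,0,-3],"angular":[0,0,-2],"hand":110},
    {"dp":[3,0,-2],"angular":[0,0,-3],"hand":110},
    {"dp":[3,0,0],"angular":[0,0,-3],"hand":110}
  ]
}}

```text
time_s: 12.28
eef_pos: [0.3764, 0.326, 0.1855]
ee_rot: [3.135, -0.001, 2.23]
wrist_force: [0.6, 1.6, -0.3]
finger_gap: 0.0483
grasp_force: 0.0
```

Call:
{"method": "arm_command", "body": {
  "steps": [
    {"dp":[3,0,0],"angular":[0,0,-3],"hand":110},
    {"dp":[3,0,0],"angular":[0,0,-3],"hand":110},
    {"dp":[3,0,0],"angular":[0,0,-3],"hand":110},
    {"dp":[3,0,0],"angular":[0,0,-3],"hand":110},
    {"dp":[3,0,0],"angular":[0,0,-3],"hand":110},
    {"dp":[2,0,0],"angular":[0,0,-2],"hand":110},
    {"dp":[0,0,0],"angular":[0,0,0],"hand":110}
  ]
}}

```text
time_s: 12.87
eef_pos: [0.2524, 0.4469, 0.181]
ee_rot: [-3.141, -0.001, 2.533]
wrist_force: [-1.3, -0.6, 1.0]
finger_gap: 0.0488
grasp_force: 0.0
```

Run:
```python
from h import *
from bench import r
im=[]
for n in("scene","top"):
    f=r.grab_frame(n); P=cloud(f); h=cv2.cvtColor(f["color"],cv2.COLOR_RGB2HSV)
    N=(abs(P[...,0]-.45)<.12)&(abs(P[...,1]-.275)<.12)
    R=N&(P[...,2]>.0125)&(P[...,2]<.022)&(h[...,1]<70)
    k,l,s,_=cv2.connectedComponentsWithStats(R.astype(np.uint8)); R=l==1+np.argmax(s[1:,4])
    q=P[R]; print(n,len(q),"z",np.percentile(q[:,2],[5,50,95]).round(4),"rect",cv2.minAreaRect(q[:,:2].astype(np.float32)))
    red=N&((h[...,0]<5)|(h[...,0]>175))&(h[...,1]>180)&(h[...,2]>60); w=P[red][:,:2]
    print(" ring circle",cv2.minEnclosingCircle(w.astype(np.float32)))
    c=f["color"]; c=c[130:350,150:390] if n=="scene" else c[110:330,170:410]; im.append(cv2.resize(c[...,::-1],None,fx=1.66,fy=1.9,interpolation=cv2.INTER_CUBIC))
cv2.imwrite("pics/end.png",np.hstack(im))
print(r.observe()["eef_pos"])
```

```text
scene 608 z [0.0133 0.016  0.02  ] rect ((0.44849056005477905, 0.2737794518470764), (0.13172651827335358, 0.10401740670204163), 30.528390884399414)
 ring circle ((0.44572073221206665, 0.2755140960216522), 0.08864627778530121)
top 1562 z [0.0128 0.0148 0.0177] rect ((0.44909152388572693, 0.275532066822052), (0.1339103877544403, 0.09992831200361252), 30.043819427490234)
 ring circle ((0.44914916157722473, 0.2768634557723999), 0.08301802724599838)
[0.2558056  0.44447623 0.180919  ]
```

View pics/end.png

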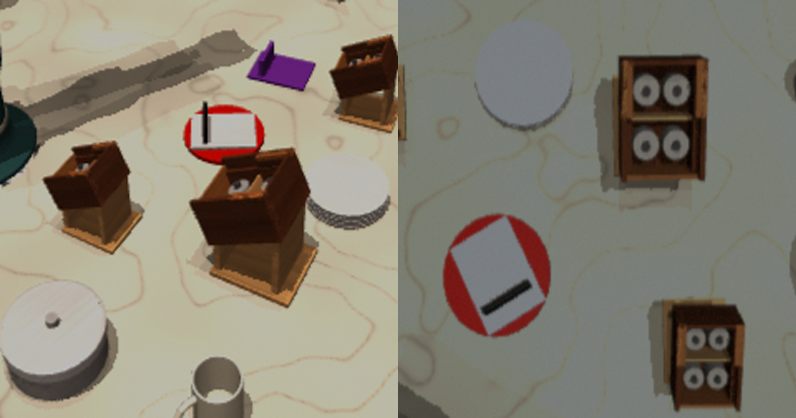

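The end picture shows the lid flat with its handle up on the red ring, at (224,130) in the scene half and (497,275) in the top half. It is centred to about 1 mm. The box is open and the bystanders haven't moved.

```bash
python3 -c "
from bench import r
print(r.close_job())"
```

```text
the job is handed in; nothing more can be done
None
```

The spice box is open and its lid lies flat, handle up, within about 2 mm of centre on the red ring; the gripper is clear, the bystanders look unmoved, and the job was handed in at about 13 s.

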